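# Load a converter module and slide the fixture plate out to the gauge

### The arm

A 6-joint arm with a two-finger parallel gripper is mounted at the origin on the work surface. World frame = base frame: x ahead of the robot, y to its left, z up, the work surface at z = 0. Lengths are in m, angles in rad, forces in N, time in s.
With the tool pointing down it reaches from about 0.35 to 0.775 m from the base axis. Payload 5.5 kg.
Tool frame: the origin (TCP) lies between the finger pads; the fingertips stand 22 mm ahead of it and the grasp point (between the pads) lies 3 mm ahead of it; z points along the fingers, y is the line along which they close (so a half turn about z gives the same grasp; the last joint's range is limited). The gripper opens to 85 mm and grips with 20 to 120 N. Pads are 22 mm wide; open, the fingers measure 114 mm over their backs; the gripper's body (76 mm by 85 mm) begins 54 mm behind the grasp point. The pads swing forward as they close: fully open they stand 13 mm farther back than shut.
Start: joints at [-0.14, 0.313, 0.046, 1.304, 0, 1.431], TCP at [0.575, -0, 0.253] pointing down, gripper open.
Joint ranges: [-2.76, 2.76], [-0.86, 1.69], [-1.03, 1.26], [-2.2, 2.34], [-1.47, 1.5], [-3.14, 3.14]. Speed limits (rad/s): [2.57, 2.57, 3.14, 3.14, 3.14, 3.14].

### API

Orientations are given as a unit quaternion [w, x, y, z].
In Python, from workcell import env gives the robot as it stands.
- The arm moves only by the tool nudge_tcp, called after "Call:" by a JSON object that holds its "fn" and its "kwargs". Schema: {"type":"object","properties":{"segments":{"type":"object","properties":{"tx":{"type":"array","items":{"type":"number"},"minItems":1,"maxItems":8},"ty":{"type":"array","items":{"type":"number"},"minItems":1,"maxItems":8},"tz":{"type":"array","items":{"type":"number"},"minItems":1,"maxItems":8},"drx":{"type":"array","items":{"type":"number"},"minItems":1,"maxItems":8},"dry":{"type":"array","items":{"type":"number"},"minItems":1,"maxItems":8},"drz":{"type":"array","items":{"type":"number"},"minItems":1,"maxItems":8}},"additionalProperties":false,"required":["tx","ty","tz","drx","dry","drz"]},"aperture":{"type":"number"},"force":{"type":"number"},"only":{"type":"string"},"quiet":{"type":"boolean"},"lines":{"type":"string"}},"required":["segments"],"additionalProperties":false}. segments is an object with one list for each field, all of the same length, 1 to 8, a row being the entries at one place: tx, ty, tz (the shift in m), drx, dry, drz (a rotation vector in rad); each row is the pose to reach, as a shift and turn from the pose commanded when the call began, along the tool's axes at that moment; what a row does not reach only later rows make up. A row lasts 1/8 s, in which the tool goes at most 0.0625 m and 0.188 rad, less where a joint would pass 70% of its speed; a pose out of reach is approached as far as the arm can. aperture is the finger opening in m, set as the call begins (left out keeps the last). The fingers move at their own pace and stop on an object; force is the grip in N (left out, the last holds). Time passes only in rows, so rows that do not move let the fingers close. The tool returns the time, the measured TCP pose, the force, the opening and the grip force at its end. only (a regular expression) keeps the lines of the reply that match it, lines (a string "A,B") keeps lines A to B, and quiet returns only ok. Input that does not fit is refused with a message, and nothing moves.
- env.get_state(): the state, without advancing time (a new reading comes with each control period).
- env.read_camera(name): name is "scene" or "side" or "wrist"; returns a dict with "image" (400x640x3 uint8, red, green, blue), "K" (3x3 intrinsics, pixels), "R" (3x3) and "t" (3): a world point X has camera coordinates R X + t. Camera axes: x right, y down, z forward; pixel columns grow to the right and rows downward; lengths in m; the calibration is good to about 2 mm. A picture is of the moment at which its call begins. There is no depth.
- env.hand_in(): hands the job in; it is judged then, once.
The state is a dict: "clock": time; "joint_pos": joint angles; "qvel": joint speeds; "tau": joint torques, N m; "tcp_pos": TCP position; "orientation": TCP orientation; "wrist_force": force on the tool from outside, world axes, zero at the start; "ft_torque": the same for the moment, N m; "finger_gap": finger opening in m; "grip_force": force on a finger pad.
Only numpy, scipy, OpenCV 4.12 (cv2) and the standard library are available. Lean on these libraries where they do the work, as an engineer would, in place of code of your own. Each camera call takes 0.05 s, during which the arm holds its last target. There are 200 camera calls.

### The job

Seat the larger finned converter module flat and square in the framed pocket of the grey fixture plate. Then slide the plate straight out along the stand, without lifting it, until its leading edge is level with the tip of the gauge's pointer; loaded and that far out it would tip over the edge, so finish while still holding it with the fingers, level, still and down on the stand. Leave the gauge, the small module, the meter and the tin alone.

Things in the scene. Friction and masses are not known exactly. Their poses are not given: they have to be found in the camera images.
- stand: Fixed low aluminium stand (block 230 x 130 mm, top 50 mm above the table, on a dark foot plate 250 x 150 mm, 10 mm thick). Origin: centre of its underside, on the table. Its x axis is the outward sliding direction (roughly towards +y of the robot, up to 0.4 rad either way); its outer top edge is at x = +115 mm in its frame, y across.
- plate: Loose grey plate 240 (x) x 100 (y) x 8 mm, about 0.3 kg, on the stand, sticking out 5 to 40 mm past its outer edge at the start. Unguided. Origin: centre of the underside; x towards the leading end, within 0.12 rad of the stand's x and 8 mm of its centre line. Loaded and at the gauge, its centre of mass is 20 to 60 mm beyond the edge: it falls if let go (up to 6 N down at the handle holds it).
- plate_nose (a point): Middle of the plate's leading edge, on its upper face: at (120, 0, 8) mm in the plate's frame.
- pocket (a point): Centre of the pocket's floor (the plate's upper face), at (60, 0, 8) mm in the plate's frame. The pocket is the opening, 83 (plate x) x 53 (plate y) mm, of an aluminium frame 104 x 74 mm outside and 8 mm high on the plate near its leading end; the upper 5 mm of its inner walls slope out by 3 mm all round as a lead-in.
- handle (a point): Centre of the top of the plate's handle, an upright aluminium slab 14 mm thick (plate x), 50 mm wide (plate y), its top 42 mm above the plate's upper face; at (-88, 0, 50) mm in the plate's frame. Pinch it from above across its thickness.
- gauge: Fixed steel gauge by the plate's path: 44 mm foot, post 76 mm high, level bar 4 mm thick pointing at the plate. Origin: on the table below the pointer's tip; axes parallel to the stand's; the plate's nose belongs at x = 0 in this frame. In the stand's frame the tip is at y = -68 mm, 120 to 145 mm beyond the outer edge, 18 mm clear of a centred plate; post and foot lie 20 to 64 mm further in -y.
- gauge_tip (a point): Tip of the gauge's pointer, 66 mm above the table: the mark for the leading edge.
- module: The larger converter module, to be seated: black block with lengthwise aluminium fins on top, 80 (x) x 50 (y) x 30 mm, about 0.3 kg, loose on the table left of the stand. Origin: centre of its underside. It is the same either way round; grasp it across its 50 mm width near the top.
- spare: Small converter module of the same make, 52 (x) x 36 (y) x 22 mm, loose on the table near the larger one (they may have swapped places). Origin: centre of its underside. Leave it alone.
- meter: Hand-held meter 150 x 75 x 32 mm lying on the table to the right of the stand. Origin: centre of its underside. Leave it alone.
- tin: Round lidded aluminium tin, 47 mm in diameter, 40 mm high, on the table left of the two modules. Origin: centre of its underside. Leave it alone.

How it is judged:
On the way:
1. the larger module sits flat and square on the pocket's floor while the plate's leading edge is still well short of the gauge (horizontal distance between module and pocket below 0.004 m and distance between module and pocket below 0.005 m and angle between the x axis of module and the x axis of plate, either way round below 0.07 rad and angle between the z axis of module and the z axis of plate, either way round below 0.05 rad and x of plate_nose in the frame of gauge below -0.03 m), for 0.2 s.
At the end, for the whole second after the job is handed in: Leading edge within 7 mm of the pointer; plate straight to 0.09 rad, within 25 mm of centre line, level to 0.04 rad, 46 to 55 mm up, still, held by the fingers (over 1.5 N), clear of the gauge; module seated in the pocket: 4 mm sideways, 5 mm overall, square to 0.07 rad, flat to 0.05 rad (x of plate_nose in the frame of gauge between -0.007 and 0.007 m and angle between the x axis of plate and the x axis of stand, either way round below 0.09 rad and y of plate in the frame of stand between -0.025 and 0.025 m and contact force between the fingers and plate above 1.5 N and contact force between plate and gauge below 0.3 N and angle between plate's own z axis and vertical below 0.04 rad and z of plate in the frame of stand between 0.046 and 0.055 m and horizontal distance between module and pocket below 0.004 m and distance between module and pocket below 0.005 m and angle between the x axis of module and the x axis of plate, either way round below 0.07 rad and angle between the z axis of module and the z axis of plate, either way round below 0.05 rad and linear speed of each of plate, module below 0.01 m/s); the arm keeps its last pose, push and grip.
It fails at once if the plate tips by more than 0.12 rad (angle between plate's own z axis and vertical above 0.12 rad).
It fails at once if the plate is lifted more than 12 mm off the stand (z of plate in the frame of stand above 0.062 m).
It fails at once if the small module, meter or tin is moved more than 20 mm (distance of any of spare, meter, tin from where it was at the start of the episode above 0.02 m).
It fails at once if the gauge is hit or pushed with more than 8 N (contact force between any of the fingers, the arm, plate, module and gauge above 8 N).
It also fails if it takes over 61 s, if anything falls off the work surface, if the arm or the gripper's body presses on something with over 40 N, if the wrist force passes 120 N, or if a joint passes its speed limit or range.

## Working session

There is one attempt and no reset: what is moved stays moved. The work goes in short steps, Python scripts to look and compute and a tool call to move; the robot and the scene stay as the last step left them, time stands still between calls to the robot, and variables do not carry over. Pictures are saved under pics/ and viewed, at most 12 in all, crops included, and the job is handed in when it is done.

```bash
ls; mkdir -p pics; python3 - <<'E'
from workcell import env
import cv2,numpy as np
s=env.get_state();print({k:np.round(v,3).tolist() for k,v in s.items()})
for n in("scene","side","wrist"):
    c=env.read_camera(n);cv2.imwrite(f"pics/{n}0.png",c["image"][...,::-1]);np.savez(f"pics/{n}0.npz",**c);print(n,c["K"].tolist(),np.round(c["R"],3).tolist(),np.round(-c["R"].T@c["t"],3))
E
```

```text
pics
workcell.py
{'clock': 0.0, 'joint_pos': [-0.14, 0.314, 0.045, 1.304, 0.0, 1.431], 'qvel': [-0.001, 0.003, 0.002, -0.001, 0.0, -0.0], 'tau': [-0.003, -48.063, 29.853, 0.02, -0.0, -0.0], 'tcp_pos': [0.575, 0.0, 0.252], 'orientation': [-0.001, 0.707, 0.707, -0.001], 'wrist_force': [-0.405, 0.5, -0.443], 'ft_torque': [0.033, 0.012, -0.017], 'grip_force': 0.0, 'finger_gap': 0.086}
scene [[490.7821865819105, 0.0, 321.5577959209068], [0.0, 490.7821865819105, 208.38131694133517], [0.0, 0.0, 1.0]] [[0.731, 0.683, 0.004], [0.568, -0.604, -0.559], [-0.379, 0.411, -0.829]] [ 1.059 -0.539  1.203]
side [[473.48516913069926, 0.0, 321.39203010995135], [0.0, 473.48516913069926, 205.54232281658994], [0.0, 0.0, 1.0]] [[-0.706, -0.708, -0.009], [-0.382, 0.392, -0.837], [0.596, -0.588, -0.548]] [-0.31   0.868  0.871]
wrist [[310.0638179264516, 0.0, 311.9048568669838], [0.0, 310.0638179264516, 203.4385936892149], [0.0, 0.0, 1.0]] [[1.0, 0.0, -0.002], [0.001, -0.963, 0.271], [-0.002, -0.271, -0.963]] [0.574 0.068 0.373]
```

View pics/scene0.png

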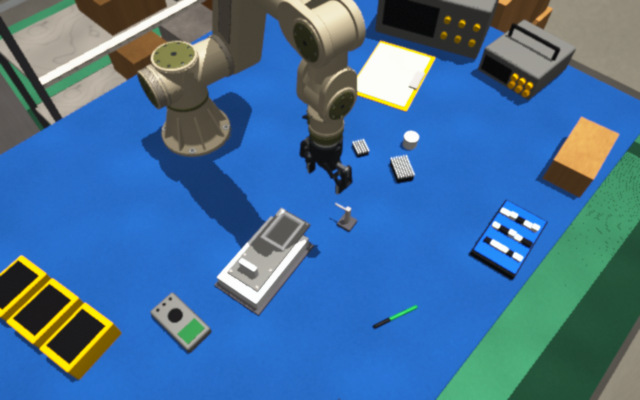

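View pics/side0.png

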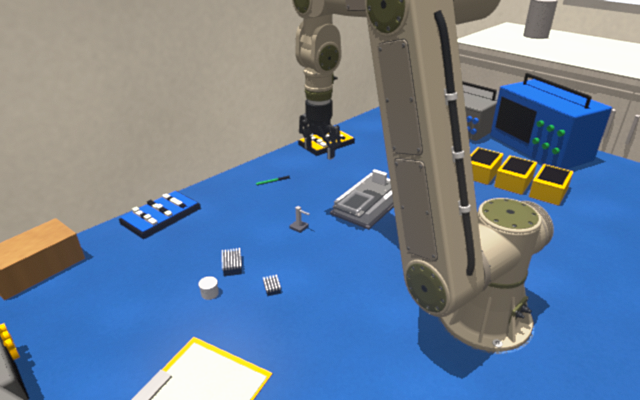

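The scene view shows the module at (402,167), spare (360,147), tin (411,140), gauge (345,215), plate (265,250) and meter (180,322). The side view has module (232,262), spare (272,284), tin (209,288) and gauge (300,220).

View pics/wrist0.png

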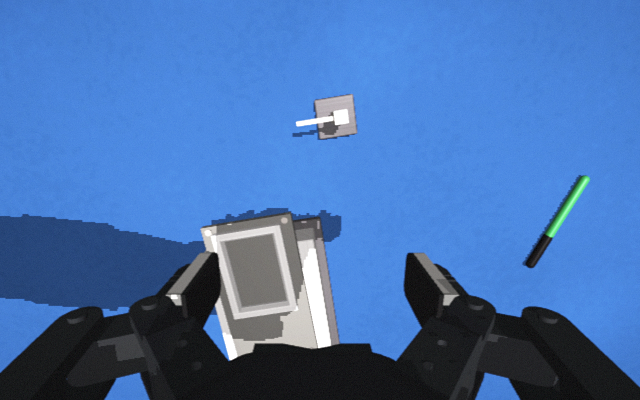

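```bash
cat > h.py <<'E'
import numpy as np,cv2
from workcell import env
from scipy.spatial.transform import Rotation as Ro
def ray(c,uv,z):
    uv=np.atleast_2d(np.array(uv,float));p=np.c_[uv,np.ones(len(uv))]@np.linalg.inv(c["K"]).T
    d=p@c["R"];o=-c["R"].T@c["t"]
    return o+d*((z-o[2])/d[:,2])[:,None]
def proj(c,X):
    x=np.atleast_2d(X)@c["R"].T+c["t"];x=x@c["K"].T;return x[:,:2]/x[:,2:]
def tri(cs,uvs):
    A=[];b=[]
    for c,uv in zip(cs,uvs):
        d=c["R"].T@np.linalg.inv(c["K"])@[*uv,1];d/=np.linalg.norm(d);P=np.eye(3)-np.outer(d,d);A.append(P);b.append(P@(-c["R"].T@c["t"]))
    return np.linalg.solve(sum(A),sum(b))
def rect(c,mask,z):
    """largest contour, rectified onto plane z: centre, size, angle of long axis"""
    cn=max(cv2.findContours(mask.astype(np.uint8),cv2.RETR_EXTERNAL,cv2.CHAIN_APPROX_NONE)[0],key=cv2.contourArea)
    P=ray(c,cn[:,0],z)[:,:2].astype(np.float32)
    b=cv2.boxPoints(cv2.minAreaRect(P*1000))/1000;e=[b[1]-b[0],b[2]-b[1]];e.sort(key=np.linalg.norm)
    return b.mean(0),np.linalg.norm(e,axis=1)[::-1],np.arctan2(e[1][1],e[1][0])%np.pi
def load(n):return dict(np.load(n))
def tool(dx):
    """world displacement to tool axes"""
    q=env.get_state()["orientation"];return Ro.from_quat(np.roll(q,-1)).inv().apply(dx)
E
python3 - <<'E'
import cv2
from h import *
c=load("pics/scene0.npz")
for n,uv,z in[("module",(402,167),.03),("spare",(360,147),.022),("tin",(411,140),.02),("tip",(337,206),.066),("foot",(345,224),0),("meter",(180,322),.03),("plate",(265,250),.06)]:print(n,ray(c,uv,z).round(3))
i=c["image"][190:320,200:380][...,::-1];cv2.imwrite("pics/c1.png",cv2.resize(i,None,fx=4.4,fy=4.4,interpolation=cv2.INTER_CUBIC))
E
```

```text
module [[0.599 0.322 0.03 ]]
spare [[0.449 0.301 0.022]]
tin [[0.548 0.437 0.02 ]]
tip [[0.566 0.06  0.066]]
foot [[0.596 0.064 0.   ]]
meter [[ 0.499 -0.448  0.03 ]]
plate [[ 0.519 -0.173  0.06 ]]
```

View pics/c1.png

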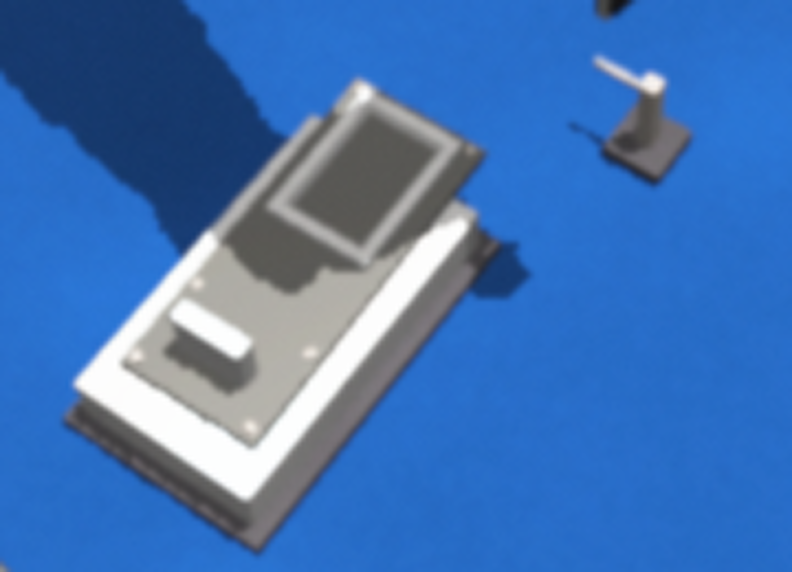

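Crop scale is 4.4 with its origin at (200,190). The plate's top corners are at crop (362,80), (485,153), (122,362) and (257,445). The pointer tip is at crop (597,60), and at (297,124) in the wrist view. Nothing is disturbed. Next I move the wrist camera near the modules.

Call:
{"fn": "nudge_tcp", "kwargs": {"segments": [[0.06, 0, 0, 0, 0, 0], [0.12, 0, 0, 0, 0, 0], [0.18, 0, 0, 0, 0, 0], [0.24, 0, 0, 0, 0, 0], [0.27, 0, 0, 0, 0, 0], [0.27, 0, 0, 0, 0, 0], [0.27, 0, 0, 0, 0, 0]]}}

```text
refused: segments: the value is not of type 'object' (schema: type "object"). Nothing was moved.
```

The call was refused and nothing moved: it wants an object with one list for each field. Same move again in that form.

Call:
{"fn": "nudge_tcp", "kwargs": {"segments": {"tx":[0.06, 0.12, 0.18, 0.24, 0.27, 0.27, 0.27], "ty":[0, 0, 0, 0, 0, 0, 0], "tz":[0, 0, 0, 0, 0, 0, 0], "drx":[0, 0, 0, 0, 0, 0, 0], "dry":[0, 0, 0, 0, 0, 0, 0], "drz":[0, 0, 0, 0, 0, 0, 0]}}}

```text
clock: 1.02
tcp_pos: [0.5749, 0.2695, 0.2529]
orientation: [0.0, 0.707, 0.707, -0.001]
wrist_force: [0.2, -0.4, -0.5]
finger_gap: 0.0853
grip_force: 0.0
```

```bash
python3 - <<'E'
from h import *
c=load("pics/scene0.npz");w=load("pics/wrist0.npz")
f=lambda p:np.array(p)/4.4+[200,190]-.4
P=ray(c,f([(362,80),(485,153),(122,362),(257,445)]),.058);print(P.round(4))
print("plate ax",P[:2].mean(0)-P[2:].mean(0),"nose",P[:2].mean(0),"tip",tri([c,w],[f((597,60)),(297,124)]))
print("wrist tip",ray(w,(297,124),.066),ray(c,f((597,60)),.066),"wrist lead",ray(w,[(203,231),(291,214)],.058))
w=env.read_camera("wrist");np.savez("pics/w1.npz",**w);cv2.imwrite("pics/w1.png",w["image"][...,::-1])
E
```

```text
[[ 0.4535 -0.0465  0.058 ]
 [ 0.549  -0.0324  0.058 ]
 [ 0.4938 -0.283   0.058 ]
 [ 0.5905 -0.2648  0.058 ]]
plate ax [-0.04092086  0.23440821  0.        ] nose [ 0.50122888 -0.03945512  0.058     ] tip [0.55926911 0.0607352  0.07212498]
wrist tip [[0.55935138 0.06086201 0.066     ]] [[0.55616847 0.06372364 0.066     ]] wrist lead [[ 0.45560724 -0.05173424  0.058     ]
 [ 0.55136378 -0.03232644  0.058     ]]
```

View pics/w1.png

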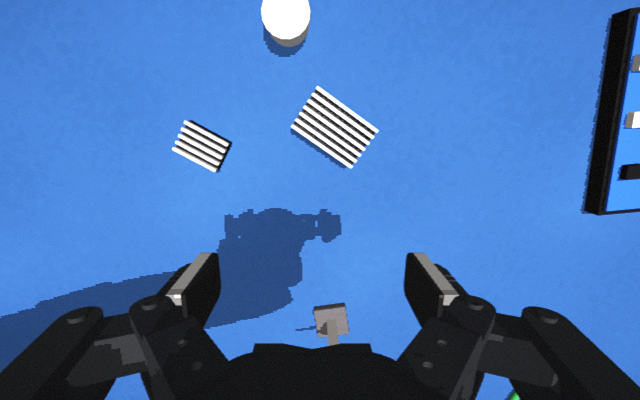

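The module is at about (334,127), its fins running down-right. The spare is at (202,146), the tin at (286,15).

```bash
cat >> h.py <<'E'
def fins(w,x0,x1,y0,y1,z=.03,th=130):
    i=w["image"].astype(int);m=np.zeros(i.shape[:2],bool);s=i[y0:y1,x0:x1];m[y0:y1,x0:x1]=s.min(2)>th
    pts=np.argwhere(m)[:,::-1];P=ray(w,pts,z)[:,:2].astype(np.float32)
    b=cv2.boxPoints(cv2.minAreaRect(P*1000))/1000;e=[b[1]-b[0],b[2]-b[1]];e.sort(key=np.linalg.norm)
    return b.mean(0),np.linalg.norm(e,axis=1)[::-1],np.arctan2(e[1][1],e[1][0])%np.pi
E
python3 - <<'E'
from h import *
w=load("pics/w1.npz")
for th in(110,150,190):print(fins(w,280,390,75,180,.03,th))
print(fins(w,160,240,110,185,.022,150))
i=w["image"].astype(int)[75:180,280:390];m=np.zeros((400,640));m[75:180,280:390]=(i[...,2]-i[...,0]<60);print(rect(w,m,.03))
E
```

```text
(array([0.5982936, 0.3249598], dtype=float32), array([0.08242742, 0.05190062], dtype=float32), np.float32(2.5398114))
(array([0.5983496 , 0.32481092], dtype=float32), array([0.08169449, 0.05145545], dtype=float32), np.float32(2.5415087))
(array([0.59829265, 0.3249024 ], dtype=float32), array([0.08127717, 0.05092309], dtype=float32), np.float32(2.5416493))
(array([0.44838127, 0.3048462 ], dtype=float32), array([0.05361156, 0.03808559], dtype=float32), np.float32(2.6310728))
(array([0.59819245, 0.32474712], dtype=float32), array([0.08128698, 0.05127439], dtype=float32), np.float32(2.5422914))
```

Call:
{"fn": "nudge_tcp", "kwargs": {"segments": {"tx":[0.015, 0.03, 0.045, 0.055, 0.055, 0.055, 0.055], "ty":[0.006, 0.012, 0.018, 0.023, 0.023, 0.023, 0.023], "tz":[0.03, 0.06, 0.09, 0.12, 0.15, 0.15, 0.15], "drx":[0, 0, 0, 0, 0, 0, 0], "dry":[0, 0, 0, 0, 0, 0, 0], "drz":[-0.18, -0.36, -0.54, -0.72, -0.9, -0.97, -0.97]}}}

```text
clock: 1.95
tcp_pos: [0.5983, 0.3234, 0.103]
orientation: [-0.0, 0.297, 0.955, -0.0]
wrist_force: [0.2, 0.8, 0.8]
finger_gap: 0.0855
grip_force: 0.0
```

```bash
python3 - <<'E'
from h import *
w=env.read_camera("wrist");np.savez("pics/w2.npz",**w);cv2.imwrite("pics/w2.png",w["image"][...,::-1]);s=env.get_state()
R=Ro.from_quat(np.roll(s["orientation"],-1)).as_matrix();print(s["joint_pos"].round(2),R[:,1],np.arctan2(R[1,1],R[0,1]),s["tcp_pos"],tool(np.array([.5983,.3249,.033])-s["tcp_pos"]))
print(proj(w,[[.5983,.3249,.03]]))
E
```

```text
[ 0.38  0.59  0.1   1.08 -0.    0.98] [5.67950569e-01 8.23062604e-01 3.19489702e-04] 0.9667825881345696 [0.5986619  0.32375455 0.10366649] [0.00097468 0.00071465 0.07066637]
[[315.06042994 222.8888183 ]]
```

View pics/w2.png

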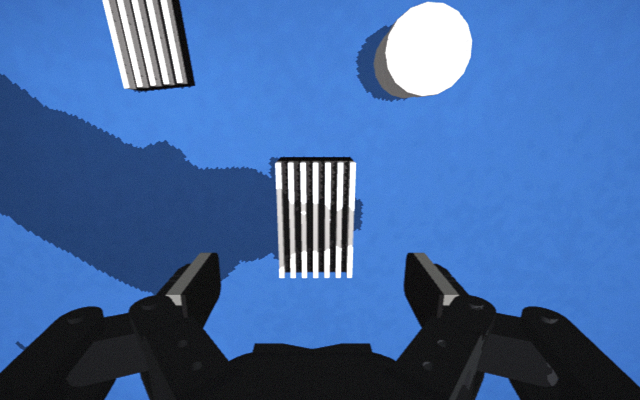

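The module (columns 276–355, rows 160–277) is centred between the open fingers and square to them. The fins run up the image. Now I descend and close.

Call:
{"fn": "nudge_tcp", "kwargs": {"segments": {"tx":[0.001, 0.001, 0.001, 0.001, 0.001], "ty":[0.001, 0.001, 0.001, 0.001, 0.001], "tz":[0.025, 0.05, 0.066, 0.07, 0.07], "drx":[0, 0, 0, 0, 0], "dry":[0, 0, 0, 0, 0], "drz":[0, 0, 0, 0, 0]}}}

```text
clock: 2.62
tcp_pos: [0.5982, 0.3263, 0.0338]
orientation: [0.0, 0.296, 0.955, 0.0]
wrist_force: [0.3, 0.1, 0.3]
finger_gap: 0.0856
grip_force: 0.0
```

Call:
{"fn": "nudge_tcp", "kwargs": {"segments": {"tx":[0, 0, 0, 0, 0], "ty":[0, 0, 0, 0, 0], "tz":[0, 0, 0, 0, 0], "drx":[0, 0, 0, 0, 0], "dry":[0, 0, 0, 0, 0], "drz":[0, 0, 0, 0, 0]}, "aperture": 0.03, "force": 60}}

```text
clock: 3.25
tcp_pos: [0.5986, 0.3267, 0.0346]
orientation: [0.001, 0.296, 0.955, 0.001]
wrist_force: [-1.0, -0.3, 6.0]
finger_gap: 0.0487
grip_force: 64.9
```

Call:
{"fn": "nudge_tcp", "kwargs": {"segments": {"tx":[0, 0, -0.02, -0.04, -0.065, -0.09, -0.115, -0.14], "ty":[0, 0, -0.04, -0.08, -0.13, -0.18, -0.23, -0.28], "tz":[-0.05, -0.1, -0.14, -0.175, -0.185, -0.185, -0.185, -0.185], "drx":[0, 0, 0, 0, 0, 0, 0, 0], "dry":[0, 0, 0, 0, 0, 0, 0, 0], "drz":[0, 0, 0.1, 0.22, 0.36, 0.5, 0.65, 0.79]}}}

```text
clock: 4.25
tcp_pos: [0.554, 0.0147, 0.2177]
orientation: [-0.0, 0.642, 0.766, -0.0]
wrist_force: [0.7, 0.2, -2.3]
finger_gap: 0.0484
grip_force: 64.0
```

```bash
python3 - <<'E'
from h import *
s=env.get_state();R=Ro.from_quat(np.roll(s["orientation"],-1)).as_matrix();print(np.arctan2(R[1,1],R[0,1]),s["tcp_pos"],tool(np.array([.528,-.189,.22])-s["tcp_pos"]),s["finger_gap"],s["grip_force"])
E
```

```text
0.17552649448242927 [0.55396885 0.01466796 0.21768498] [-0.19600324 -0.0611381  -0.00228956] 0.048428127290682195 64.00256037712097
```

Call:
{"fn": "nudge_tcp", "kwargs": {"segments": {"tx":[-0.05, -0.1, -0.15, -0.185, -0.196, -0.196, -0.196], "ty":[-0.015, -0.03, -0.045, -0.058, -0.061, -0.061, -0.061], "tz":[0, 0, 0, 0, 0, 0, 0], "drx":[0, 0, 0, 0, 0, 0, 0], "dry":[0, 0, 0, 0, 0, 0, 0], "drz":[0, 0, 0, 0, 0, 0, 0]}}}

```text
clock: 5.12
tcp_pos: [0.53, -0.1862, 0.2181]
orientation: [-0.0, 0.64, 0.768, 0.0]
wrist_force: [-0.3, 0.2, -2.4]
finger_gap: 0.0483
grip_force: 64.0
```

```bash
python3 - <<'E'
from h import *
s=env.get_state();print(s["tcp_pos"],s["orientation"])
w=env.read_camera("wrist");np.savez("pics/w3.npz",**w);cv2.imwrite("pics/w3.png",w["image"][...,::-1])
c=env.read_camera("scene");np.savez("pics/s3.npz",**c)
E
```

```text
[ 0.53001963 -0.18622056  0.218057  ] [-4.70000166e-04  6.40200599e-01  7.68207621e-01  1.54052029e-04]
```

View pics/w3.png

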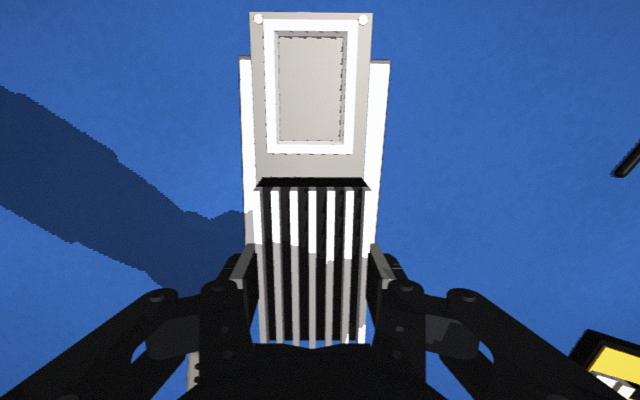

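The frame's outer edge spans columns 264–355 and rows 19–154. The plate's leading edge is at row 13. The held module's fin tops span columns ~258–367 and rows 189–343.

```bash
python3 - <<'E'
from h import *
w=load("pics/w3.npz");i=w["image"].astype(int)
print("row90",i[90,236:396:2].min(1).tolist());print("col310",i[5:175:2,310].min(1).tolist())
m=np.zeros((400,640));m[8:168,253:368]=i[8:168,253:368].min(2)>225
cn=cv2.findContours(m[:,:].astype(np.uint8),cv2.RETR_EXTERNAL,cv2.CHAIN_APPROX_NONE)[0];print([ (cv2.contourArea(k),cv2.boundingRect(k)) for k in cn if cv2.contourArea(k)>20])
print("frame",rect(w,m,.066))
def tf(P):
    s=env.get_state();return tool(P-s["tcp_pos"])
for th in (90,130,180):print("module",fins(w,250,375,187,345,.2135,th))
E
```

```text
row90 [60, 54, 209, 253, 252, 252, 252, 253, 210, 187, 186, 184, 183, 183, 188, 250, 252, 252, 253, 249, 212, 201, 189, 192, 192, 192, 194, 194, 195, 198, 192, 193, 196, 194, 194, 198, 197, 196, 197, 195, 199, 195, 200, 198, 201, 202, 200, 202, 201, 203, 203, 201, 117, 167, 180, 249, 252, 253, 253, 251, 205, 204, 204, 203, 204, 206, 207, 253, 252, 252, 252, 252, 252, 252, 252, 254, 84, 57, 60, 58]
col310 [55, 55, 54, 79, 198, 201, 202, 222, 252, 251, 251, 251, 253, 170, 164, 163, 172, 201, 201, 199, 199, 200, 200, 202, 201, 199, 196, 200, 199, 200, 201, 199, 200, 199, 202, 197, 199, 195, 201, 199, 199, 198, 201, 198, 199, 198, 196, 199, 196, 197, 194, 195, 192, 196, 195, 194, 194, 194, 193, 193, 196, 194, 193, 193, 192, 187, 192, 187, 227, 226, 253, 253, 253, 254, 213, 183, 190, 188, 190, 185, 190, 188, 189, 186, 188]
[(22.5, (253, 122, 2, 46)), (50.5, (364, 117, 4, 51)), (12040.5, (254, 14, 114, 140))]
frame (array([ 0.51141757, -0.09726821], dtype=float32), array([0.10762792, 0.08863674], dtype=float32), np.float32(1.7435731))
module (array([ 0.52939296, -0.1849942 ], dtype=float32), array([0.07726583, 0.05430807], dtype=float32), np.float32(1.7524424))
module (array([ 0.52922964, -0.18502407], dtype=float32), array([0.07726555, 0.05392525], dtype=float32), np.float32(1.7524419))
module (array([ 0.52913755, -0.18445271], dtype=float32), array([0.07610837, 0.05389987], dtype=float32), np.float32(1.7524425))
```

```bash
python3 - <<'E'
from h import *
w=load("pics/w3.npz");i=w["image"].astype(int)
m=np.zeros((400,640));m[17:158,261:358]=i[17:158,261:358].min(2)>225
print("frame",rect(w,m,.066))
f=np.zeros((400,640));f[28:147,272:350]=i[28:147,272:350].min(2)<225
print("opening@top",rect(w,f,.066))
p=np.zeros((400,640));p[8:182,246:378]=0
q=i[:,:,:].min(2)
# plate leading edge and side edges
print("lead", [(u,int(np.argmax(q[5:30,u]>130)+5)) for u in range(256,370,16)])
print("sides",[(v,np.round(ray(w,[(252,v)],.058),4).tolist()) for v in (60,)])
s=env.get_state();R=Ro.from_quat(np.roll(s["orientation"],-1)).as_matrix();print("toolx ang",np.arctan2(R[1,0],R[0,0]))
for v in(200,215,230):print(v,q[v,250:376].tolist())
for u in(283,297,308,321,334,346):print(u,q[180:196,u].tolist(),q[334:350,u].tolist())
E
```

```text
frame (array([ 0.5112702, -0.0980428], dtype=float32), array([0.10563801, 0.07628144], dtype=float32), np.float32(1.7523317))
opening@top (array([ 0.5116049 , -0.09866446], dtype=float32), array([0.08833312, 0.05846471], dtype=float32), np.float32(1.7398726))
lead [(256, 12), (272, 12), (288, 12), (304, 12), (320, 12), (336, 13), (352, 13), (368, 13)]
sides [(60, [[0.4598, -0.0839, 0.058]])]
toolx ang 1.752763931752264
200 [253, 253, 253, 253, 253, 253, 253, 253, 255, 242, 141, 94, 85, 56, 33, 31, 32, 38, 33, 26, 75, 245, 255, 253, 253, 253, 253, 255, 226, 111, 69, 38, 35, 37, 36, 36, 36, 37, 25, 102, 247, 255, 253, 253, 253, 254, 253, 201, 77, 34, 39, 35, 36, 36, 42, 37, 23, 35, 149, 251, 255, 253, 253, 253, 255, 243, 134, 43, 36, 39, 37, 39, 41, 38, 27, 21, 76, 219, 254, 253, 253, 253, 254, 255, 233, 94, 35, 34, 38, 45, 40, 39, 32, 32, 65, 119, 248, 255, 253, 253, 253, 254, 255, 223, 70, 31, 39, 39, 39, 41, 30, 40, 74, 86, 153, 249, 255, 253, 253, 253, 253, 253, 253, 253, 253, 253]
215 [183, 176, 189, 247, 254, 253, 253, 253, 253, 255, 233, 121, 101, 78, 38, 30, 31, 33, 32, 28, 41,
[... 1189 characters left out ...]

297 [9, 6, 10, 10, 10, 10, 33, 97, 99, 92, 103, 167, 197, 198, 200, 199] [165, 164, 165, 166, 167, 166, 167, 166, 163, 164, 164, 159, 62, 16, 15, 10]
308 [12, 5, 8, 12, 5, 10, 22, 66, 66, 41, 73, 165, 195, 154, 148, 148] [44, 44, 37, 33, 25, 31, 44, 64, 66, 64, 63, 60, 69, 63, 33, 17]
321 [5, 9, 12, 11, 13, 0, 13, 42, 40, 39, 38, 42, 41, 42, 34, 40] [9, 15, 14, 14, 15, 17, 37, 56, 55, 53, 59, 58, 57, 32, 13, 17]
334 [11, 10, 14, 7, 6, 10, 19, 62, 63, 65, 116, 229, 243, 242, 242, 243] [10, 9, 17, 9, 13, 17, 42, 57, 57, 59, 45, 21, 9, 16, 14, 17]
346 [9, 12, 8, 9, 9, 10, 41, 121, 118, 114, 122, 189, 226, 246, 248, 246] [177, 173, 174, 190, 239, 240, 242, 254, 255, 164, 40, 10, 15, 17, 18, 16]
```

```bash
python3 - <<'E'
from h import *
w=load("pics/w3.npz");s=env.get_state();t=s["tcp_pos"]
R=Ro.from_quat(np.roll(s["orientation"],-1)).as_matrix()
for z in(.2115,.2135):
    F=ray(w,[(312.2,190.7)],z)[0];print(z,"front in tool",tool(F-t), "width",tool(ray(w,[(271,200)],z)[0]-ray(w,[(353.5,200)],z)[0]))
F=ray(w,[(312.2,190.7)],.2135)[0]
mc=F-R[:,0]*.040; pk=np.array([.5114,-.0984,.2135])
print("mc",mc,"shift",tool(pk-mc), "tcp",t)
E
```

```text
0.2115 front in tool [ 0.03780127 -0.00066579  0.0067703 ] width [ 9.73739706e-06 -3.50695387e-02  2.57382626e-06]
0.2135 front in tool [ 0.03827554 -0.00066565  0.0047705 ] width [ 9.58441355e-06 -3.45185638e-02  2.53338907e-06]
mc [ 0.52986353 -0.18789515  0.21348288] shift [ 9.13587963e-02 -1.96319509e-03  2.21300655e-05] tcp [ 0.53020684 -0.18608065  0.21825406]
```

Call:
{"fn": "nudge_tcp", "kwargs": {"segments": {"tx":[0.045, 0.08, 0.0913, 0.0913, 0.0913, 0.0913, 0.0913], "ty":[-0.001, -0.002, -0.002, -0.002, -0.002, -0.002, -0.002], "tz":[0, 0.03, 0.07, 0.1, 0.11, 0.11, 0.11], "drx":[0, 0, 0, 0, 0, 0, 0], "dry":[0, 0, 0, 0, 0, 0, 0], "drz":[0.01, 0.01, 0.01, 0.01, 0.01, 0.01, 0.01]}}}

```text
clock: 6.1
tcp_pos: [0.5129, -0.0984, 0.1097]
orientation: [0.001, 0.645, 0.765, 0.0]
wrist_force: [0.2, 0.4, -2.6]
finger_gap: 0.0483
grip_force: 63.9
```

```bash
python3 - <<'E'
from h import *
s=env.get_state();R=Ro.from_quat(np.roll(s["orientation"],-1)).as_matrix();t=s["tcp_pos"]
mc=t-R[:,0]*.0017-R[:,1]*.0007;print(t,"mod",mc,np.arctan2(R[1,0],R[0,0]),"err",tool(np.array([.5114,-.0984,t[2]])-mc))
w=env.read_camera("wrist");np.savez("pics/w4.npz",**w);cv2.imwrite("pics/w4.png",w["image"][...,::-1])
E
```

```text
[ 0.5128895  -0.09838439  0.10969552] mod [ 0.51248719 -0.10017831  0.10969602] 1.7407878308417764 err [ 1.93659861e-03 -7.70666391e-04 -3.57118447e-06]
```

View pics/w4.png

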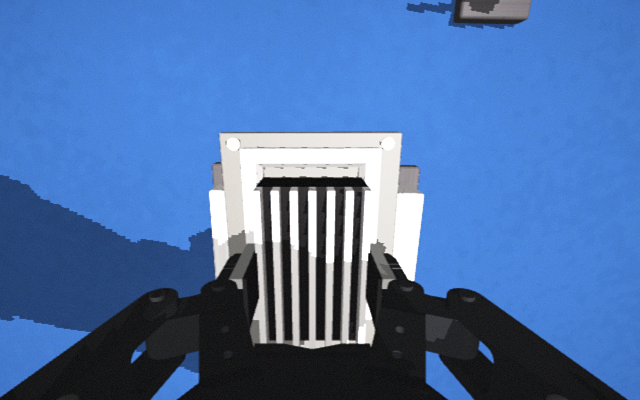

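The leading edge is at row 132 (columns 220–401), the frame front at row ~148, and the module's front fin ends at row ~189, directly behind them.

```bash
python3 - <<'E'
from h import *
w=load("pics/w4.npz");q=w["image"].astype(int).min(2);s=env.get_state();t=s["tcp_pos"]
L=[(u,125+int(np.argmax(q[125:140,u]>150))) for u in(240,280,340,380)];print(L)
print("framefront",[(u,int(np.argmax(q[140:160,u]>230)+140)) for u in(260,290,330,360)])
print("row142",q[142,212:228].tolist(),q[142,394:410].tolist())
print("row160",q[160,230:250].tolist(),q[160,372:392].tolist())
print("row200",q[200,250:376].tolist());print([q[180:196,u].tolist() for u in(313,331)])
for n,uv,z in[("lead",(310.5,132),.058),("framefront",(310.5,148),.066),("modfront",(312.2,190.7),.1051)]:print(n,tool(ray(w,[uv],z)[0]-t))
E
```

```text
[(240, 133), (280, 133), (340, 133), (380, 133)]
framefront [(260, 149), (290, 149), (330, 141), (360, 140)]
row142 [76, 79, 74, 76, 76, 75, 71, 104, 192, 213, 218, 214, 215, 171, 170, 248] [253, 240, 234, 234, 236, 236, 218, 153, 81, 76, 77, 80, 81, 78, 78, 78]
row160 [217, 217, 216, 219, 220, 217, 219, 218, 219, 224, 248, 255, 255, 255, 255, 255, 255, 255, 255, 255] [255, 255, 255, 255, 255, 255, 255, 255, 255, 244, 233, 232, 234, 233, 234, 233, 234, 234, 235, 233]
row200 [255, 255, 255, 255, 255, 255, 255, 255, 255, 255, 179, 124, 110, 69, 44, 46, 48, 45, 44, 34, 129, 255, 255, 255, 255, 255, 255, 255, 255, 150, 90, 50, 46, 47, 50, 49, 51, 40, 52, 185, 255, 255, 255, 255, 255, 255, 255, 242, 101, 48, 50, 50, 51, 54, 54, 46, 30, 66, 242, 255, 255, 255, 255, 255, 255, 255, 174, 61, 47, 48, 54, 51, 55, 52, 37, 28, 125, 255, 255, 255, 255, 255, 255, 255, 255, 127, 51, 49, 53, 50, 53, 51, 37, 39, 96, 185, 255, 255, 255, 255, 255, 255, 255, 255, 93, 40, 52, 58, 48, 47, 36, 60, 91, 112, 195, 255, 255, 255, 255, 255, 255, 255, 255, 255, 255, 255]
[[19, 12, 12, 14, 9, 9, 56, 156, 152, 123, 180, 255, 255, 255, 255, 255], [13, 11, 22, 22, 17, 19, 54, 154, 154, 155, 202, 255, 255, 255, 255, 255]]
lead [ 0.05997003 -0.00139367  0.05165038]
framefront [ 0.05217136 -0.00135988  0.04366042]
modfront [ 0.03847277 -0.00046668  0.00457995]
```

Call:
{"fn": "nudge_tcp", "kwargs": {"segments": {"tx":[0.0016, 0.0016, 0.0016, 0.0016, 0.0016, 0.0016, 0.0016], "ty":[-0.001, -0.001, -0.001, -0.001, -0.001, -0.001, -0.001], "tz":[0, 0.004, 0.008, 0.011, 0.014, 0.016, 0.016], "drx":[0, 0, 0, 0, 0, 0, 0], "dry":[0, 0, 0, 0, 0, 0, 0], "drz":[0, 0, 0, 0, 0, 0, 0]}}}

```text
clock: 7.02
tcp_pos: [0.5105, -0.0966, 0.0926]
orientation: [0.0, 0.644, 0.765, 0.0]
wrist_force: [-1.1, 0.8, 0.5]
finger_gap: 0.0484
grip_force: 64.3
```

Call:
{"fn": "nudge_tcp", "kwargs": {"segments": {"tx":[0, 0], "ty":[0, 0], "tz":[0.001, 0.001], "drx":[0, 0], "dry":[0, 0], "drz":[0, 0]}}}

```text
clock: 7.28
tcp_pos: [0.5105, -0.0966, 0.0925]
orientation: [0.0, 0.644, 0.765, 0.0]
wrist_force: [-4.0, 1.6, 9.0]
finger_gap: 0.0486
grip_force: 65.3
```

Call:
{"fn": "nudge_tcp", "kwargs": {"segments": {"tx":[0, 0, 0], "ty":[0, 0, 0], "tz":[0, 0, 0], "drx":[0, 0, 0], "dry":[0, 0, 0], "drz":[0, 0, 0]}, "aperture": 0.065}}

```text
clock: 7.65
tcp_pos: [0.5106, -0.0967, 0.0912]
orientation: [0.0, 0.645, 0.765, 0.0]
wrist_force: [-0.0, -0.5, 0.4]
finger_gap: 0.0652
grip_force: 0.0
```

Call:
{"fn": "nudge_tcp", "kwargs": {"segments": {"tx":[0, 0, -0.03, -0.07, -0.09, -0.09, -0.09], "ty":[0, 0, 0, 0, 0, 0, 0], "tz":[-0.02, -0.06, -0.1, -0.11, -0.12, -0.12, -0.12], "drx":[0, 0, 0, 0, 0, 0, 0], "dry":[0, 0, 0, 0, 0, 0, 0], "drz":[0, 0, 0, 0, 0, 0, 0]}}}

```text
clock: 8.52
tcp_pos: [0.5252, -0.1846, 0.2106]
orientation: [-0.001, 0.644, 0.765, 0.0]
wrist_force: [-0.3, -0.0, -0.2]
finger_gap: 0.065
grip_force: 0.0
```

```bash
python3 - <<'E'
from h import *
s=env.get_state();print(s["tcp_pos"],s["joint_pos"].round(2))
w=env.read_camera("wrist");np.savez("pics/w5.npz",**w);cv2.imwrite("pics/w5.png",w["image"][...,::-1])
c=env.read_camera("scene");np.savez("pics/s5.npz",**c)
E
```

```text
[ 0.52521494 -0.18461824  0.21061854] [-0.48  0.29 -0.08  1.19  0.    0.92]
```

View pics/w5.png

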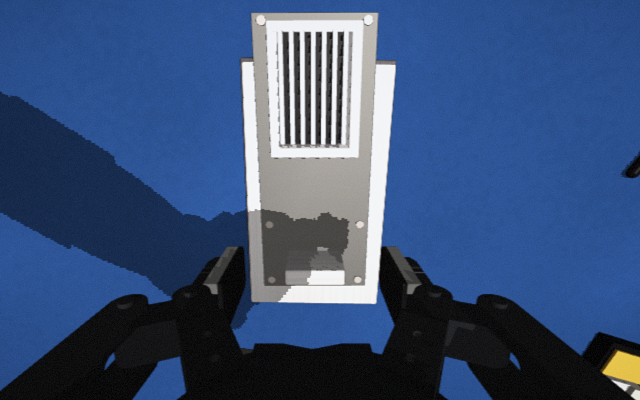

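The module sits within the frame (fins at columns 277–350, rows 31–148), the plate's corners are at (252,13) and (378,13), and the handle is at about (315,265). Now to measure the seating, the plate, the stand and the handle.

```bash
python3 - <<'E'
from h import *
w=load("pics/w5.npz");i=w["image"].astype(int);q=i.min(2);t=env.get_state()["tcp_pos"]
R=Ro.from_quat(np.roll(env.get_state()["orientation"],-1)).as_matrix();print("toolx",np.arctan2(R[1,0],R[0,0]))
print("row90 module",q[90,262:365].tolist())
print("col314",q[20:60,313].tolist(),q[135:165,313].tolist())
d=np.zeros((400,640));d[29:148,272:354]=q[29:148,272:354]<120
cn=cv2.findContours(d.astype(np.uint8),cv2.RETR_EXTERNAL,cv2.CHAIN_APPROX_NONE)[0]
P=np.vstack([k[:,0] for k in cn if cv2.contourArea(k)>15]);W=ray(w,P,.085)[:,:2].astype(np.float32);print("gaps",cv2.minAreaRect(W*1000))
m=np.zeros((400,640));m[17:161,264:362]=q[17:161,264:362]>225
print("frame",rect(w,m,.066))
# edges
nb=(i[...,2]-i[...,0])<60
for v in(70,100,130,160,190):
    r=np.flatnonzero(nb[v,230:410])+230;a,b=r[0],r[-1]
    # plate edges: transition bright stand->grey plate
    g=q[v]; l=next(u for u in range(a+4,300) if g[u]<225); rr=next(u for u in range(b-4,330,-1) if g[u]<225)
    print(v,a,b,l,rr,"stand",ray(w,[(a,v),(b+1,v)],.05)[:,:2].round(4).tolist(),"plate",ray(w,[(l,v),(rr+1,v)],.058)[:,:2].round(4).tolist())
print("lead",[(u,int(np.argmax(q[3:30,u]>130))+3) for u in(258,280,300,330,350,374)])
print("handle rows col 300,315,335",[q[235:300,u].tolist() for u in(300,335)]);print(q[258,275:355].tolist());print(q[278,275:355].tolist())
E
```

```text
toolx 1.74180096358154
row90 module [155, 157, 159, 158, 155, 118, 154, 232, 244, 243, 242, 242, 243, 244, 244, 211, 140, 217, 245, 244, 246, 198, 81, 50, 47, 34, 30, 120, 229, 245, 244, 224, 132, 62, 55, 56, 34, 44, 175, 238, 244, 246, 202, 94, 58, 61, 38, 20, 83, 221, 247, 245, 237, 158, 67, 58, 58, 37, 43, 180, 239, 244, 246, 217, 126, 67, 63, 43, 21, 72, 221, 246, 245, 247, 190, 80, 59, 63, 41, 49, 145, 234, 245, 244, 228, 176, 152, 154, 159, 230, 245, 243, 242, 242, 243, 242, 243, 242, 227, 187, 173, 171, 177]
col314 [221, 241, 241, 238, 240, 240, 239, 241, 240, 240, 241, 242, 241, 243, 243, 244, 243, 243, 243, 244, 242, 242, 242, 244, 242, 243, 244, 243, 244, 243, 244, 245, 244, 244, 243, 244, 244, 245, 243, 245] [246, 247, 245, 247, 247, 246, 245, 245, 245, 200, 132, 191, 201, 232, 244, 243, 243, 243, 243, 244, 245, 245, 184, 159, 161, 161, 156, 160, 155, 161]
gaps ((510.5010070800781, -99.94354248046875), (43.62434387207031, 80.4244155883789), 9.732885360717773)
frame (array([ 0.5115106 , -0.09853788], dtype=float32), array([0.10324295, 0.0740198 ], dtype=float32), np.float32
[... 1274 characters left out ...]
 70, 70, 67, 69, 69, 67, 71, 74, 75, 74, 71, 74, 74, 74, 74, 72, 72, 73, 75, 73, 76, 74, 74, 76, 72, 73, 74, 72, 74, 72, 91, 94, 96, 81, 87, 96, 96, 95, 98, 99, 95, 93, 96, 94, 95, 96, 95, 97, 97, 96, 97, 96, 93, 96, 86, 74, 69, 75, 72, 73, 74, 111, 133, 138, 137, 134, 137, 138, 136, 134, 133, 138, 140, 137]
[75, 66, 64, 66, 70, 66, 66, 63, 67, 68, 109, 137, 147, 146, 149, 149, 151, 146, 147, 148, 150, 146, 147, 151, 148, 145, 148, 146, 146, 148, 145, 153, 223, 244, 243, 241, 242, 242, 242, 240, 241, 242, 242, 242, 242, 241, 241, 242, 242, 241, 241, 241, 241, 243, 241, 242, 242, 242, 241, 241, 242, 242, 243, 241, 242, 242, 242, 243, 237, 179, 123, 130, 128, 130, 127, 132, 131, 129, 102, 142]
```

```bash
python3 - <<'E'
from h import *
w=load("pics/w5.npz");t=env.get_state()["tcp_pos"]
h=ray(w,[(315,277.3)],.1)[0];print("handle",h,"edges",ray(w,[(285.5,277),(344.5,277),(315,270),(315,284.8)],.1).round(4).tolist(),"lead mid",ray(w,[(315.3,12.6)],.058))
g=np.array([.5365,-.2443,.14]);print(t,tool(g-t))
E
```

```text
handle [ 0.53724776 -0.2439867   0.1       ] edges [[0.5131, -0.2479, 0.1], [0.5613, -0.2395, 0.1], [0.5361, -0.2374, 0.1], [0.5384, -0.2509, 0.1]] lead mid [[ 0.50224561 -0.04027282  0.058     ]]
[ 0.52518162 -0.18419794  0.21060152] [-0.06122863  0.00100268  0.07053359]
```

Call:
{"fn": "nudge_tcp", "kwargs": {"segments": {"tx":[-0.01, -0.02, -0.03, -0.04, -0.05, -0.06, -0.061, -0.061], "ty":[0, 0, 0, 0.001, 0.001, 0.001, 0.001, 0.001], "tz":[0, 0.01, 0.02, 0.03, 0.04, 0.05, 0.06, 0.06], "drx":[0, 0, 0, 0, 0, 0, 0, 0], "dry":[0, 0, 0, 0, 0, 0, 0, 0], "drz":[-0.18, -0.36, -0.54, -0.72, -0.9, -1.08, -1.26, -1.44]}, "aperture": 0.07}}

```text
clock: 9.62
tcp_pos: [0.5362, -0.2439, 0.1498]
orientation: [-0.001, -0.023, 1.0, 0.001]
wrist_force: [0.7, -0.1, -0.2]
finger_gap: 0.0699
grip_force: 0.0
```

Call:
{"fn": "nudge_tcp", "kwargs": {"segments": {"tx":[0, 0, 0], "ty":[0, 0, 0], "tz":[0, 0, 0], "drx":[0, 0, 0], "dry":[0, 0, 0], "drz":[-0.13, -0.13, -0.13]}}}

```text
clock: 10.0
tcp_pos: [0.537, -0.2447, 0.1512]
orientation: [-0.0, -0.084, 0.996, 0.0]
wrist_force: [0.9, 0.8, -0.7]
finger_gap: 0.0699
grip_force: 0.0
```

```bash
python3 - <<'E'
from h import *
s=env.get_state();t=s["tcp_pos"];R=Ro.from_quat(np.roll(s["orientation"],-1)).as_matrix();print("tooly",np.arctan2(R[1,1],R[0,1]),t,tool(np.array([.537,-.2442,.088])-t),s["joint_pos"].round(2))
E
```

```text
tooly 1.7385634401058663 [ 0.53695015 -0.24465669  0.15115324] [-0.00013901  0.0004239   0.06315334] [-0.56  0.39 -0.1   1.08  0.   -0.73]
```

Call:
{"fn": "nudge_tcp", "kwargs": {"segments": {"tx":[0, 0, 0, 0, 0], "ty":[0, 0, 0, 0, 0], "tz":[0.025, 0.05, 0.06, 0.063, 0.063], "drx":[0, 0, 0, 0, 0], "dry":[0, 0, 0, 0, 0], "drz":[-0.004, -0.004, -0.004, -0.004, -0.004]}}}

```text
clock: 10.62
tcp_pos: [0.5374, -0.2455, 0.0889]
orientation: [0.0, -0.086, 0.996, -0.0]
wrist_force: [-0.5, -0.3, -0.2]
finger_gap: 0.0698
grip_force: 0.0
```

Call:
{"fn": "nudge_tcp", "kwargs": {"segments": {"tx":[0, 0, 0, 0, 0, 0], "ty":[0, 0, 0, 0, 0, 0], "tz":[0, 0, 0, 0, 0, 0], "drx":[0, 0, 0, 0, 0, 0], "dry":[0, 0, 0, 0, 0, 0], "drz":[0, 0, 0, 0, 0, 0]}, "aperture": 0.005, "force": 100}}

```text
clock: 11.38
tcp_pos: [0.5372, -0.2451, 0.0889]
orientation: [0.0, -0.087, 0.996, -0.0]
wrist_force: [-1.2, 1.2, 5.8]
finger_gap: 0.0127
grip_force: 98.3
```

Call:
{"fn": "nudge_tcp", "kwargs": {"segments": {"tx":[0, 0, 0, 0, -0.001, -0.001, -0.001, -0.001], "ty":[0.004, 0.011, 0.02, 0.03, 0.04, 0.05, 0.055, 0.055], "tz":[0, 0, 0, 0, 0, 0, 0, 0], "drx":[0, 0, 0, 0, 0, 0, 0, 0], "dry":[0, 0, 0, 0, 0, 0, 0, 0], "drz":[0, 0, 0, 0, 0, 0, 0, 0]}}}

```text
clock: 12.38
tcp_pos: [0.5289, -0.1904, 0.0889]
orientation: [0.001, -0.087, 0.996, -0.0]
wrist_force: [-0.0, -1.7, 6.7]
finger_gap: 0.0126
grip_force: 98.7
```

```bash
python3 - <<'E'
from h import *
for n in("scene","side"):
    c=env.read_camera(n);np.savez(f"pics/{n}6.npz",**c)
    for z in (.058,):
        print(n,proj(c,[[.4916,.0149,.058],[.5593,.0608,.066]]).round(1).tolist())
a=load("pics/scene6.npz")["image"][180:260,270:370];b=load("pics/side6.npz")["image"][190:250,270:370]
cv2.imwrite("pics/c6.png",np.hstack([cv2.resize(a,(400,320),interpolation=cv2.INTER_CUBIC),cv2.resize(b,(400,240),interpolation=cv2.INTER_CUBIC)[:320] if 0 else cv2.copyMakeBorder(cv2.resize(b,(400,240),interpolation=cv2.INTER_CUBIC),0,80,0,0,cv2.BORDER_CONSTANT)])[...,::-1])
E
```

```text
scene [[306.8, 202.3], [335.4, 204.5]]
side [[336.3, 218.4], [309.6, 213.5]]
```

View pics/c6.png

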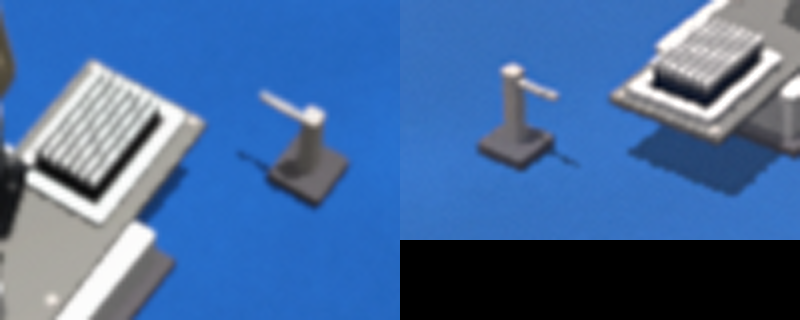

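Scene (4x crop, origin (270,180)): lead corners are at crop (92,60) and (207,123), the tip at (262,94). Side (origin (270,190), panel offset 400): lead corners at (608,97) and (715,137), the tip at (557,96). The module is seated flat and the plate is level.

```bash
python3 - <<'E'
from h import *
u=np.array([np.cos(1.728),np.sin(1.728)]);v=np.array([-u[1],u[0]])
D={"scene":([(92,60),(207,123)],(262,94),(270,180)),"side":([(208,97),(315,137)],(157,96),(270,190))}
T=[];C=[]
for n,(L,t,o) in D.items():
    c=load(f"pics/{n}6.npz");f=lambda p:np.array(p)/4+o-.4
    P=ray(c,f(L),.058);tp=ray(c,f([t]),.066)[0];d=P.mean(0)-tp;e=P[1]-P[0];T.append(f(t));C.append(c)
    print(n,P.round(4).tolist(),tp.round(4),"nose-tip x",d[:2]@u,"y",d[:2]@v,"edge len",np.linalg.norm(e),"edge ang",np.arctan2(e[1],e[0]))
w=load("pics/wrist0.npz");print("tip tri3",tri(C+[w],T+[np.array((297,124))]))
# lead edge in wrist0
q=w["image"].astype(int).min(2);print(q[110:136,297].tolist(),q[118:130,300].tolist())
E
```

```text
scene [[0.4433, 0.0065, 0.058], [0.5404, 0.0232, 0.058]] [0.5555 0.0637 0.066 ] nose-tip x -0.03830818030570338 y 0.07051742855949047 edge len 0.09857531755735349 edge ang 0.17078579751110995
side [[0.5405, 0.0284, 0.058], [0.4467, 0.0103, 0.058]] [0.5607 0.0627 0.066 ] nose-tip x -0.03228199871980409 y 0.073033575124183 edge len 0.09552373888176548 edge ang -2.9509393041697294
tip tri3 [0.55847957 0.06239022 0.06800258]
[81, 78, 79, 76, 80, 81, 77, 84, 77, 78, 85, 204, 255, 255, 255, 255, 165, 80, 77, 80, 81, 80, 75, 45, 42, 47] [78, 75, 119, 251, 255, 255, 255, 255, 134, 72, 78, 79]
```

Call:
{"fn": "nudge_tcp", "kwargs": {"segments": {"tx":[0, 0, 0, -0.0005, -0.0005, -0.0005, -0.0005, -0.0005], "ty":[0.004, 0.01, 0.017, 0.024, 0.03, 0.034, 0.0353, 0.0353], "tz":[0, 0, 0, 0, 0, 0, 0, 0], "drx":[0, 0, 0, 0, 0, 0, 0, 0], "dry":[0, 0, 0, 0, 0, 0, 0, 0], "drz":[0, 0, 0, 0, 0, 0, 0, 0]}}}

```text
clock: 13.48
tcp_pos: [0.5235, -0.1565, 0.089]
orientation: [0.001, -0.086, 0.996, -0.001]
wrist_force: [1.7, -4.5, 5.6]
finger_gap: 0.0129
grip_force: 98.5
```

Call:
{"fn": "nudge_tcp", "kwargs": {"segments": {"tx":[0, 0], "ty":[0, 0], "tz":[0, 0], "drx":[0, 0], "dry":[0, 0], "drz":[0, 0]}}}

```text
clock: 13.72
tcp_pos: [0.5235, -0.1565, 0.0889]
orientation: [0.001, -0.086, 0.996, -0.001]
wrist_force: [0.4, -4.0, 5.7]
finger_gap: 0.0129
grip_force: 98.5
```

```bash
python3 - <<'E'
from h import *
for n in("scene","side"):
    c=env.read_camera(n);np.savez(f"pics/{n}7.npz",**c)
a=load("pics/scene7.npz")["image"][170:250,270:370];b=load("pics/side7.npz")["image"][190:250,270:370]
z=lambda a,h:cv2.resize(a,(400,h),interpolation=cv2.INTER_CUBIC)
cv2.imwrite("pics/c7.png",np.hstack([z(a,320),cv2.copyMakeBorder(z(b,240),0,80,0,0,cv2.BORDER_CONSTANT)])[...,::-1])
E
```

```text
(no output)
```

View pics/c7.png

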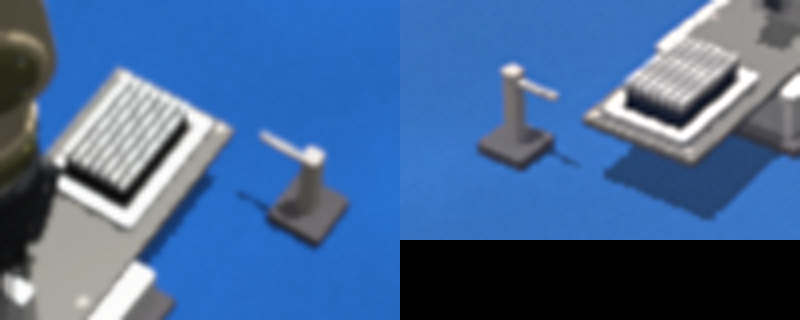

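Scene: lead corners are at (119,68) and (233,129), the tip at (262,134). Side: lead corners at (583,118) and (690,156), the tip at (557,96). The plate is level, the module is in place and the gauge is clear.

```bash
python3 - <<'E'
from h import *
u=np.array([np.cos(1.728),np.sin(1.728)]);v=np.array([-u[1],u[0]])
D={"scene":([(119,68),(233,129)],(262,134),(270,170)),"side":([(183,118),(290,156)],(157,96),(270,190))}
for n,(L,t,o) in D.items():
    c=load(f"pics/{n}7.npz");f=lambda p:np.array(p)/4+o-.4
    P=ray(c,f(L),.058);tp=ray(c,f([t]),.066)[0];d=P.mean(0)-tp;e=P[1]-P[0]
    print(n,P.round(4).tolist(),"nose-tip x",d[:2]@u,"y",d[:2]@v,np.linalg.norm(e),np.arctan2(e[1],e[0]))
s=env.get_state();print(np.array([.5235-.5372,-.1565+.2451])@u,s["tcp_pos"],s["orientation"],s["grip_force"],np.abs(s["qvel"]).max())
E
```

```text
scene [[0.4374, 0.0401, 0.058], [0.534, 0.0571, 0.058]] nose-tip x -0.004051496110670538 y 0.07128685233205909 0.09814854773448246 0.17410986884548982
side [[0.5341, 0.0614, 0.058], [0.4436, 0.0407, 0.058]] nose-tip x -0.0002781868281597086 y 0.0727557287107895 0.09277869721791915 -2.9171905180151363
0.08965229767810566 [ 0.52355381 -0.15654725  0.08893701] [ 6.84808761e-04 -8.64336906e-02  9.96257087e-01 -7.51703144e-04] 98.50057125091553 0.001032258676097715
```

Call:
{"fn": "nudge_tcp", "kwargs": {"segments": {"tx":[0, 0, 0, 0, 0], "ty":[0.0007, 0.0014, 0.0014, 0.0014, 0.0014], "tz":[0, 0, 0, 0, 0], "drx":[0, 0, 0, 0, 0], "dry":[0, 0, 0, 0, 0], "drz":[0, 0, 0, 0, 0]}}}

```text
clock: 14.45
tcp_pos: [0.5234, -0.1554, 0.089]
orientation: [0.001, -0.086, 0.996, -0.001]
wrist_force: [1.2, -6.0, 5.8]
finger_gap: 0.0125
grip_force: 98.5
```

```bash
python3 -c "
from workcell import env
print(env.hand_in())"
```

```text
the job is handed in; nothing more can be done
None
```

I seated the module in the pocket, slid the plate out until its leading edge was within about 2 mm of the pointer (estimated from the cameras), and handed in at 14.5 s with the handle still gripped; no verdict came back.

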